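Neck inspection of a small air cylinder by torch

ROBOT

A 6-joint arm with a two-finger parallel gripper is mounted at the origin on the work surface. World frame = base frame: x ahead of the robot, y to its left, z up, the work surface at z = 0. Lengths are in m, angles in rad, forces in N, time in s.
With the tool pointing down it reaches from about 0.25 to 0.8 m from the base axis. Payload 8.5 kg.
Tool frame: the origin (TCP) lies between the finger pads; the fingertips stand 11 mm ahead of it and the grasp point (between the pads) lies 8 mm behind it (robot.tip_extent is the distance from the TCP to the fingertips, in m); z points along the fingers, y is the line along which they close (so a half turn about z gives the same grasp; the last joint's range is limited). The gripper opens to 85 mm and grips with 20 to 120 N. Pads are 22 mm wide; open, the fingers measure 114 mm over their backs; the gripper's body (76 mm by 85 mm) begins 54 mm behind the grasp point. The pads swing forward as they close: fully open they stand 13 mm farther back than shut.
Start: joints at [1.252, 0.238, -0.013, 1.319, 0, 1.571], TCP at [0.165, 0.499, 0.242] pointing down, gripper open.
Joint ranges: [-2.66, 2.66], [-1.03, 1.9], [-1.14, 1.46], [-1.82, 2.27], [-1.45, 1.34], [-3.14, 3.14]. Speed limits (rad/s): [2.22, 2.22, 2.79, 3.14, 3.14, 3.14].

INTERFACE

Orientations are given as a rotation vector (axis times angle).
In Python, from station import robot gives the robot as it stands.
- The arm moves only by the tool play_rows, never from a script. Its argument "rows" is a list of rows, each a list of 3 entries, a list of its own where there are three numbers: the shift along the tool's x, y, z each as a share of 40 cm, from -1 to 1, then the turn about the tool's z as a share of 120 degrees, from -1 to 1, then the opening, from 0 (shut) to 1 (fully open). A call has 1 to 5 rows; each row is the pose to reach, as a shift and turn from the pose commanded when the call began, along the tool's axes at that moment; what a row does not reach only later rows make up. A row lasts 1/8 s, in which the tool goes at most 62.5 mm and 10.7 degrees, less where a joint would pass 70% of its speed; a pose out of reach is approached as far as the arm can. A call with a number of a shift or a turn outside -1 to 1 is refused whole. A call with a gripper value outside its range is refused whole. The fingers move at their own pace and stop on an object; the grip force is fixed at half the most. Time passes only in rows, so rows that repeat a pose let the fingers close. It gives the time, the measured TCP pose, the force, the opening and the grip force at its end, in the units of the state.
- robot.get_state(): the state, without advancing time (a new reading comes with each control period).
- robot.capture(name): name is "side" or "top" or "wrist"; returns a dict with "pixels" (384x512x3 uint8, red, green, blue), "K" (3x3 intrinsics, pixels), "T" (4x4, takes a point from camera to world coordinates). Camera axes: x right, y down, z forward; pixel columns grow to the right and rows downward; lengths in m; the calibration is good to about 2 mm. The wrist camera is an equidistant fisheye: a pixel r from the principal point sees the ray r / f radians off the axis. A picture is of the moment at which its call begins. There is no depth.
- robot.close_job(): hands the job in; it is judged then, once.
The state is a dict: "t": time; "q": joint angles; "joint_vel": joint speeds; "tau": joint torques, N m; "position": TCP position; "eef_rot": TCP orientation; "wrist_force": force on the tool from outside, world axes, zero at the start; "torque": the same for the moment, N m; "gripper_width": finger opening in m; "finger_force": force on a finger pad.
Only numpy, scipy, OpenCV 4.12 (cv2) and the standard library are available. Lean on these libraries where they do the work, as an engineer would, in place of code of your own. Each camera call takes 0.05 s, during which the arm holds its last target. There are 200 camera calls.

TASK

Stand the small open-necked air cylinder upright in the middle of the round rubber-topped inspection pad and let go of it. Then draw the torch out of its charging holder, slant it about 45 degrees, lens end down, and hold it still in the air with its lens about 8 cm from the cylinder's open mouth and pointing straight at the centre of that mouth, so the light would shine on it. Finish still holding the torch there, touching nothing with it, without toppling the cylinder and leaving the jar, tape roll and wrench where they are.

Things in the scene. Friction and masses are not known exactly. Their poses are not given: they have to be found in the camera images.
- cylinder: Bare-aluminium air cylinder without its valve, about 0.5 kg, standing upright on the bench. Body 64 mm in diameter to 85 mm high, shoulder tapering to 110 mm, then a straight steel neck 32 mm in diameter from 110 to 145 mm, open at the top (bore 24 mm, 33 mm deep). Origin: centre of its underside; z points up to the mouth. Yaw does not matter.
- cylinder_mouth (a point): Centre of the cylinder's open mouth, in the plane of the rim, 145 mm above its underside on its axis.
- pad: Fixed round inspection pad, aluminium with a flat black rubber top, 130 mm in diameter, 20 mm high. Origin: centre of its underside on the bench.
- pad_top (a point): Centre of the pad's flat top, 20 mm above the bench.
- holder: Fixed grey plastic charging holder, a block 72 x 72 x 60 mm (height 60) with one upright round socket 40 mm wide and 52 mm deep in the middle of its top. Origin: centre of its underside on the bench.
- torch: Straight black torch, 140 mm long, 0.15 kg, loose in the holder's socket, lens down, tail sticking 88 mm out of the block. Head 36 mm in diameter from the lens (0) to 40 mm, taper to 54 mm, then a round barrel 26 mm in diameter to the tail at 140 mm. Origin: centre of the lens face; z runs from lens to tail (up in the holder; light goes along -z). Turning about z does not matter.
- grease_jar: Bystander: white jar with black lid, 56 mm in diameter, 55 mm high, standing. Origin: centre of its underside.
- tape_roll: Bystander: black ring-shaped roll lying flat, 72 mm in diameter, 25 mm high. Origin: centre of its underside.
- wrench: Bystander: steel wrench 150 mm long lying flat on the bench. Its length is along its x axis; origin: underside, near the middle.
Mind the look-alikes: they are no part of the job. There is more than one size of the cylinder; the one meant has the size given above.

How it is judged:
By the outcome, as a careful person would: the job done as asked, in the order asked, and still so for the second after the job is handed in, while the arm keeps its last pose, push and grip.
It also fails if it takes over 56 s, if anything falls off the work surface, if the arm or the gripper's body presses on something with over 40 N, if the wrist force passes 120 N, or if a joint passes its speed limit or range.

## Working session

There is one attempt and no reset: what is moved stays moved. The work goes in short steps, Python scripts to look and compute and a tool call to move; the robot and the scene stay as the last step left them, time stands still between calls to the robot, and variables do not carry over. Pictures are saved under pics/ and viewed, at most 10 in all, crops included, and the job is handed in when it is done.

Besides the shell and the picture viewer there is one more tool, called in YAML: its name, and indented under it one key for each argument. play_rows: Moves the arm, as the interface text tells. Its arguments: {"type":"object","properties":{"rows":{"type":"array","items":{"type":"array"}}},"required":["rows"]}

```bash
mkdir -p pics; ls
python3 - <<'E'
from station import robot
import cv2,numpy as np
for n in("top","side","wrist"):
    c=robot.capture(n);np.savez(f"pics/{n}0.npz",**{k:c[k] for k in("pixels","K","T")})
    cv2.imwrite(f"pics/{n}0.png",c["pixels"][:,:,::-1])
    print(n,c["K"].round(1).tolist(),c["T"].round(4).tolist())
print(robot.get_state())
a=[cv2.imread(f"pics/{n}0.png") for n in("top","side")]
cv2.imwrite("pics/both0.png",cv2.resize(np.vstack(a),(800*3//4,900*3//4*8//9)) )
E
```

```text
pics
top [[421.0, 0.0, 253.3], [0.0, 421.0, 193.8], [0.0, 0.0, 1.0]] [[0.0004, -0.9912, 0.1327, 0.4482], [-0.9997, 0.0028, 0.0238, -0.0114], [-0.024, -0.1326, -0.9909, 1.0359], [0.0, 0.0, 0.0, 1.0]]
side [[496.1, 0.0, 252.5], [0.0, 496.1, 198.4], [0.0, 0.0, 1.0]] [[0.9805, -0.1312, 0.1465, 0.412], [-0.1961, -0.5936, 0.7805, -0.8995], [-0.0155, -0.794, -0.6077, 0.7888], [0.0, 0.0, 0.0, 1.0]]
wrist [[297.3, 0.0, 257.5], [0.0, 297.3, 192.7], [0.0, 0.0, 1.0]] [[0.3142, 0.9065, 0.282, 0.0918], [0.9494, -0.2998, -0.0939, 0.5228], [-0.0006, 0.2973, -0.9548, 0.3737], [0.0, 0.0, 0.0, 1.0]]
{'t': 0.15, 'q': array([ 1.25199299e+00,  2.38617475e-01, -1.40812813e-02,  1.31917627e+00,
        9.15216209e-06,  1.57077735e+00]), 'joint_vel': array([ 2.01299531e-03, -1.37894630e-03,  2.13474104e-03,  1.21468597e-04,
       -9.78524468e-06, -6.89093968e-04]), 'tau': array([-3.67083976e-04, -5.39079201e+01,  3.46597195e+01,  1.43988917e-02,
       -8.15994440e-05,  1.71822347e-05]), 'position': array([0.16445148, 0.49825307, 0.24183062]), 'eef_rot': array([-4.98599006e-01, -3.10159121e+00,  1.67056271e-03]), 'wrist_force': array([-0.31338962,  0.46899445,  0.62153894]), 'torque': array([ 0.03229953, -0.02381864, -0.03078205]), 'finger_force': 0.0, 'gripper_width': 0.08565331083097563}
```

View pics/top0.png

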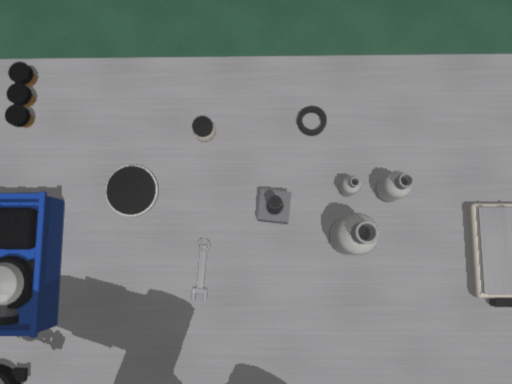

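View pics/side0.png

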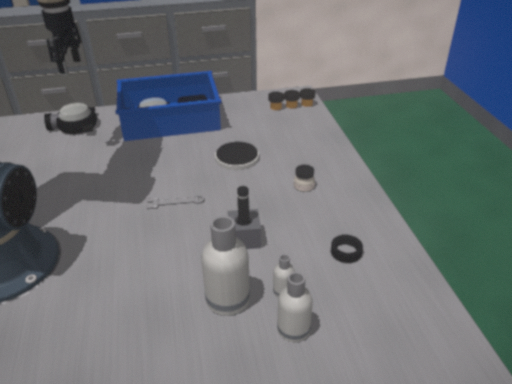

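The top view shows the pad (131,190), holder and torch (275,203), jar (203,127), tape (312,121) and wrench (201,270). There are three cylinders: large at (358,234), medium at (395,187) and small at (350,185). In the side view they are at (227,270), (295,305) and (284,275). I'll measure all three to decide which one is meant.

```bash
cat > h.py <<'E'
import numpy as np,cv2
def load(n): 
    d=np.load(f"pics/{n}.npz"); return {k:d[k] for k in d}
def ray(c,p):
    K,T=c["K"],c["T"]; d=T[:3,:3]@np.linalg.solve(K,[p[0],p[1],1.]); return T[:3,3],d/np.linalg.norm(d)
def plane(c,p,z):
    o,d=ray(c,p); return o+d*(z-o[2])/d[2]
def tri(c1,p1,c2,p2):
    o1,d1=ray(c1,p1);o2,d2=ray(c2,p2)
    s=np.linalg.lstsq(np.c_[d1,-d2],o2-o1,rcond=None)[0]
    a=o1+s[0]*d1;b=o2+s[1]*d2; return (a+b)/2,np.linalg.norm(a-b)
def proj(c,P):
    K,T=c["K"],c["T"];q=K@(T[:3,:3].T@(np.asarray(P)-T[:3,3]));return q[:2]/q[2]
E
python3 - <<'E'
from h import *
t=load("top0");s=load("side0")
def blobs(c,box,th):
    x0,y0,x1,y1=box;g=cv2.cvtColor(c["pixels"],cv2.COLOR_RGB2GRAY)[y0:y1,x0:x1]
    n,l,st,ce=cv2.connectedComponentsWithStats((g<th).astype(np.uint8))
    return [(st[i].tolist()[2:],(ce[i]+[x0,y0]).round(1).tolist(),(st[i][:2]+[x0,y0]).tolist()) for i in range(1,n) if st[i][4]>12]
print("topcyl",blobs(t,(325,165,425,265),95)); print("pad t",blobs(t,(95,155,170,225),50),"s",blobs(s,(205,135,270,170),50))
print("torch t",blobs(t,(255,183,295,225),50),"s",blobs(s,(230,180,256,226),50))
a=cv2.resize(t["pixels"][165:265,255:425],None,fx=4.7,fy=4.7,interpolation=cv2.INTER_CUBIC)[:, :799]
a=cv2.resize(t["pixels"][165:260,255:425],(510,285),interpolation=cv2.INTER_CUBIC)
b=cv2.resize(s["pixels"][180:345,190:330],(340,400)[::1],interpolation=cv2.INTER_CUBIC)
im=np.zeros((600,800,3),np.uint8);a=cv2.resize(t["pixels"][165:260,330:420],(360,380),interpolation=cv2.INTER_CUBIC)
b=cv2.resize(s["pixels"][210:350,195:320],(500-64,560)[0:2] if 0 else (437,490),interpolation=cv2.INTER_CUBIC)
im[:380,:360]=a;im[:490,362:799]=b
cv2.imwrite("pics/crop1.png",im[:,:,::-1])
E
```

```text
topcyl [([9, 13, 53], [397.5, 182.8], [394, 176]), ([11, 9, 74], [405.7, 180.1], [401, 176]), ([6, 10, 28], [339.3, 185.1], [337, 180]), ([6, 6, 29], [354.6, 181.4], [352, 179]), ([7, 20, 54], [376.4, 187.8], [374, 179]), ([11, 24, 101], [331.8, 230.3], [328, 219]), ([9, 20, 75], [354.1, 232.7], [351, 223]), ([16, 16, 214], [366.4, 232.2], [359, 225])]
pad t [([39, 40, 769], [124.1, 183.9], [108, 167])] s []
torch t [] s [([12, 17, 83], [243.6, 216.5], [238, 207])]
```

View pics/crop1.png

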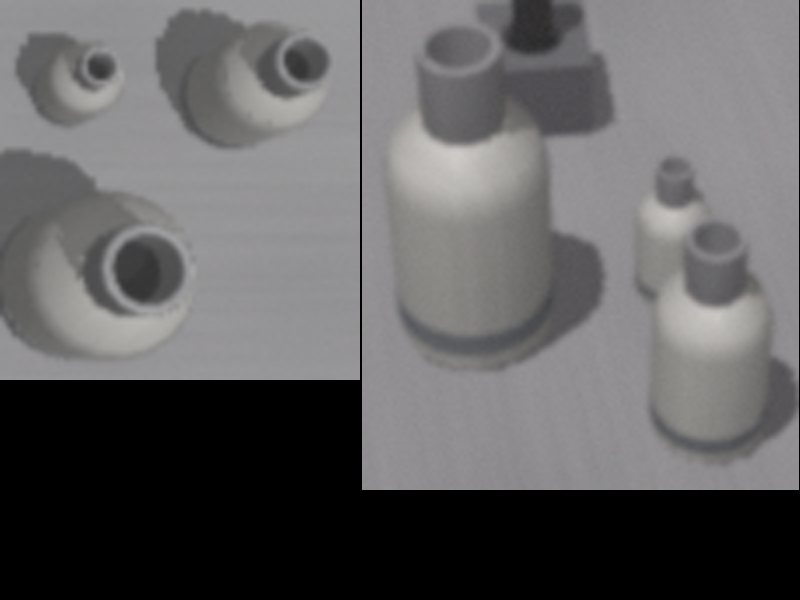

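The crop shows mouth centres in the top view at (405.8,180.8) medium, (354.5,181.8) small and (366.8,232.3) large. In the side view they are (296,278.9), (284.5,257.7) and (223,223.7). Next I triangulate heights and measure sizes, the pad, the holder and the torch.

Run:
```python
from h import *
t=load("top0");s=load("side0")
for n,a,b in(("med",(405.75,180.75),(296,278.9)),("small",(354.5,181.75),(284.5,257.7)),("large",(366.75,232.25),(223,223.7))):
    P,e=tri(t,a,s,b);print(n,P.round(4),round(e,4))
    # neck-width: px size at depth
    for c in(t,s):
        d=np.linalg.norm(P-c["T"][:3,3]);print("  mm/px",round(1000*d/c["K"][0,0],2))
# pad: bright/dark contours
def ell(c,box,lo,hi,z,name):
    x0,y0,x1,y1=box;g=cv2.cvtColor(c["pixels"],cv2.COLOR_RGB2GRAY)[y0:y1,x0:x1]
    m=cv2.inRange(g,lo,hi);k,_=cv2.findContours(m,cv2.RETR_EXTERNAL,cv2.CHAIN_APPROX_NONE)
    k=max(k,key=cv2.contourArea);k=cv2.convexHull(k);e=cv2.fitEllipse(k);p=np.array(e[0])+[x0,y0]
    print(name,p.round(1),np.round(e[1],1),plane(c,p,z).round(4));return p
pt=ell(t,(95,155,170,225),0,85,.02,"pad top");ps=ell(s,(205,135,270,170),0,85,.02,"pad side")
P,e=tri(t,pt,s,ps);print("pad",P.round(4),e)
g=lambda c,b:cv2.cvtColor(c["pixels"],cv2.COLOR_RGB2GRAY)[b[1]:b[3],b[0]:b[2]]
im=np.zeros((560,760,3),np.uint8)
im[:560,:400]=cv2.resize(t["pixels"][175:231,255:295],(400,560),interpolation=cv2.INTER_CUBIC)
im[:560,400:760]=cv2.resize(s["pixels"][180:250,220:265],(360,560),interpolation=cv2.INTER_CUBIC)
cv2.imwrite("pics/crop2.png",im[:,:,::-1])
```

```text
med [ 0.5961 -0.3152  0.1424] 0.002
  mm/px 2.27
  mm/px 1.8
small [ 0.6014 -0.216   0.0987] 0.002
  mm/px 2.31
  mm/px 1.99
large [ 0.4842 -0.2132  0.2058] 0.0024
  mm/px 2.03
  mm/px 1.82
pad top [130.5 189.8] [46.8 48.6] [0.5951 0.3147 0.02  ]
pad side [236.6 152.7] [22.1 40. ] [0.5951 0.3119 0.02  ]
pad [0.5955 0.3155 0.0177] 0.0002311360065717831
```

View pics/crop2.png

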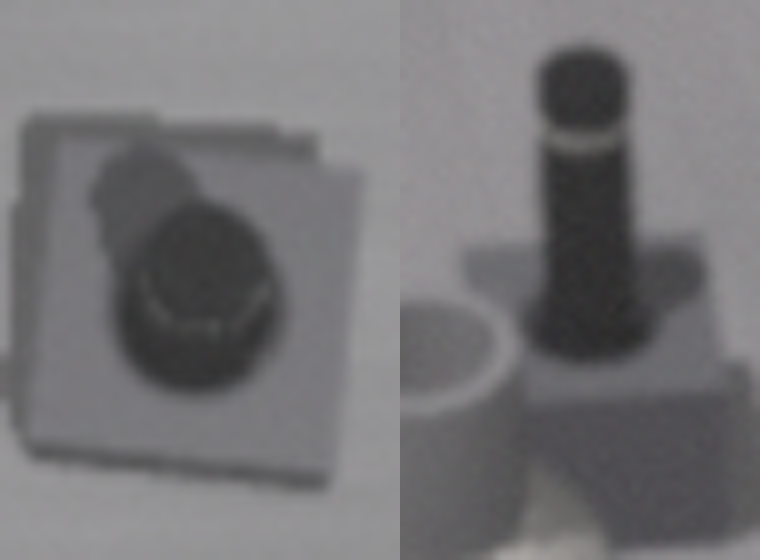

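The medium cylinder is 142 mm high by triangulation and about 62 mm wide (the side crop gives 33.5 px at 1.8 mm), so it fits the 145/64 mm description. The small one is 99 mm and the large one 206 mm. In crop2 the torch tail disc is at top (275.5,201.2) and side (242.9,188.9), and the block's top face centre is near top (274.3,205.5).

```bash
cat >> h.py <<'E'
from scipy.spatial.transform import Rotation as Ro
def go(P,yaw=None):
    "shift/turn in move units to TCP position P, tool y at world angle yaw (deg, mod 180)"
    from station import robot
    s=robot.get_state();R=Ro.from_rotvec(s["eef_rot"]).as_matrix()
    d=R.T@(np.asarray(P)-s["position"])/.4
    y=np.degrees(np.arctan2(R[1,1],R[0,1])); o=""
    if yaw is not None:
        a=(y-yaw+90)%180-90; o=(a/120).round(3),((a-180*np.sign(a))/120).round(3)
    print("t",round(s["t"],2),"pos",s["position"].round(4),"yaw",y.round(1),"q",s["q"].round(2),"w",round(s["gripper_width"],4),"F",s["wrist_force"].round(1),"-> shift",d.round(4),"turn",o)
E
python3 - <<'E'
from h import *
t=load("top0");s=load("side0")
print("tail",tri(t,(275.5,201.2),s,(242.9,188.9)))
print("block top",plane(t,(274.3,205.5),.06))
print("tape,jar,wrench",plane(t,(312,121),.025)[:2],plane(t,(203,127),.055)[:2],plane(t,(201,270),.005)[:2])
go([.596,-.315,.26],0)
E
```

```text
tail (array([ 0.55214291, -0.03724764,  0.14707399]), np.float64(0.0016782050811060835))
block top [ 0.55133096 -0.03685105  0.06      ]
tape,jar,wrench [ 0.76481921 -0.13219189] [0.7423644  0.13348494] [0.40062626 0.1399147 ]
t 0.15 pos [0.1645 0.4983 0.2418] yaw 71.7 q [ 1.25  0.24 -0.01  1.32  0.    1.57] w 0.0857 F [-0.3  0.5  0.6] -> shift [-1.6617 -1.5926 -0.0437] turn (np.float64(0.598), np.float64(-0.902))
```

play_rows:
  rows:
    - [[-0.11, -0.106, -0.02], 0.09, 1]
    - [[-0.22, -0.212, -0.045], 0.18, 1]
    - [[-0.33, -0.318, -0.045], 0.26, 1]
    - [[-0.44, -0.424, -0.045], 0.3, 1]
    - [[-0.55, -0.53, -0.045], 0.3, 1]

```text
t: 0.78
position: [0.3075, 0.2265, 0.2603]
eef_rot: [1.434, 2.795, 0.001]
wrist_force: [1.4, 0.9, 0.9]
gripper_width: 0.0851
finger_force: 0.0
```

```bash
python3 -c "
from h import *
go([.596,-.315,.26],0)"
```

```text
t 0.78 pos [0.3075 0.2265 0.2603] yaw 35.7 q [ 0.64 -0.02 -0.26  1.32 -0.    1.58] w 0.0851 F [1.4 0.9 0.9] -> shift [-1.5203e+00 -2.0400e-01  1.0000e-03] turn (np.float64(0.297), np.float64(-1.203))
```

play_rows:
  rows:
    - [[-0.15, -0.02, 0], 0.08, 1]
    - [[-0.3, -0.04, 0], 0.16, 1]
    - [[-0.45, -0.06, 0], 0.24, 1]
    - [[-0.6, -0.08, 0], 0.29, 1]
    - [[-0.75, -0.1, 0], 0.297, 1]

```text
t: 1.4
position: [0.4503, -0.0407, 0.2603]
eef_rot: [2.222, 2.221, 0.0]
wrist_force: [0.9, 1.3, 0.3]
gripper_width: 0.0855
finger_force: 0.0
```

```bash
python3 -c "
from h import *
go([.596,-.315,.26],0)"
```

```text
t 1.4 pos [ 0.4503 -0.0407  0.2603] yaw -0.0 q [-0.09  0.11 -0.13  1.33  0.    1.48] w 0.0855 F [0.9 1.3 0.3] -> shift [-0.6855  0.3647  0.001 ] turn (np.float64(-0.0), np.float64(1.5))
```

play_rows:
  rows:
    - [[-0.13, 0.07, 0], 0, 1]
    - [[-0.27, 0.14, 0], 0, 1]
    - [[-0.41, 0.22, 0], 0, 1]
    - [[-0.55, 0.29, 0], 0, 1]
    - [[-0.685, 0.364, 0], 0, 1]

```text
t: 2.02
position: [0.5957, -0.3133, 0.2601]
eef_rot: [-2.22, -2.223, 0.0]
wrist_force: [0.6, -0.9, 1.5]
gripper_width: 0.0854
finger_force: 0.0
```

Run:
```python
from h import *
from station import robot
go([.596,-.315,.122],0)
c=robot.capture("wrist");np.savez("pics/w1.npz",**{k:c[k] for k in("pixels","K","T")});cv2.imwrite("pics/w1.png",c["pixels"][:,:,::-1])
```

```text
t 2.02 pos [ 0.5957 -0.3133  0.2601] yaw 0.1 q [-0.48  0.5   0.44  1.5   0.    1.09] w 0.0854 F [ 0.6 -0.9  1.5] -> shift [-0.0043  0.0008  0.3452] turn (np.float64(0.001), np.float64(-1.499))
```

View pics/w1.png

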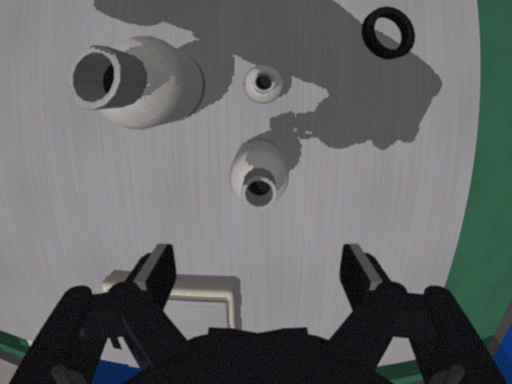

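The wrist picture shows the medium cylinder's mouth centred at about (260,188), midway between the fingers (x≈257). I'll check that ray at z=0.145.

```bash
cat >> h.py <<'E'
def fray(c,p):
    K,T=c["K"],c["T"];v=(np.array(p)-K[:2,2])/K[0,0];r=np.linalg.norm(v)
    d=np.r_[v/max(r,1e-9)*np.sin(r),np.cos(r)];return T[:3,3],T[:3,:3]@d
def fplane(c,p,z):
    o,d=fray(c,p);return o+d*(z-o[2])/d[2]
E
python3 - <<'E'
from h import *
c=load("w1");print(fplane(c,(260,188),.145),fplane(c,(263.5,82),.1))
E
```

```text
[ 0.59736128 -0.30908812  0.145     ] [ 0.60088515 -0.21578896  0.1       ]
```

play_rows:
  rows:
    - [[-0.002, 0.002, 0.1], 0, 1]
    - [[-0.002, 0.002, 0.2], 0, 1]
    - [[-0.002, 0.002, 0.28], 0, 1]
    - [[-0.002, 0.002, 0.345], 0, 1]
    - [[-0.002, 0.002, 0.345], 0, 1]

```text
t: 2.7
position: [0.5946, -0.3113, 0.12]
eef_rot: [-2.217, -2.22, 0.002]
wrist_force: [0.1, 0.0, 0.2]
gripper_width: 0.0855
finger_force: 0.0
```

play_rows:
  rows:
    - [[0, 0, 0], 0, 0.3]
    - [[0, 0, 0], 0, 0.2]
    - [[0, 0, 0], 0, 0.1]
    - [[0, 0, 0], 0, 0]
    - [[0, 0, 0], 0, 0]

```text
t: 3.32
position: [0.5966, -0.3124, 0.1236]
eef_rot: [2.218, 2.222, 0.001]
wrist_force: [0.5, 0.7, 6.0]
gripper_width: 0.0311
finger_force: 59.3
```

```bash
python3 -c "
from h import *
go([.596,-.315,.31],0)"
```

```text
t 3.33 pos [ 0.5966 -0.3124  0.1236] yaw 0.1 q [-0.48  0.54  0.16  1.18 -0.    1.09] w 0.0311 F [0.5 0.7 6. ] -> shift [-0.0071 -0.0006 -0.4659] turn (np.float64(0.001), np.float64(-1.499))
```

play_rows:
  rows:
    - [[0, 0, -0.06], 0, 0]
    - [[0, 0, -0.16], 0, 0]
    - [[0, 0, -0.28], 0, 0]
    - [[0, 0, -0.4], 0, 0]
    - [[0, 0, -0.47], 0, 0]

```text
t: 3.95
position: [0.596, -0.3121, 0.3126]
eef_rot: [2.219, 2.222, 0.001]
wrist_force: [0.9, -0.8, -6.4]
gripper_width: 0.0312
finger_force: 60.6
```

play_rows:
  rows:
    - [[0.08, 0, 0], 0, 0]
    - [[0.2, 0, 0], 0, 0]
    - [[0.34, 0, 0], 0, 0]
    - [[0.48, 0, 0], 0, 0]
    - [[0.6, 0, 0], 0, 0]

```text
t: 4.58
position: [0.5949, -0.07, 0.3097]
eef_rot: [-2.218, -2.223, 0.001]
wrist_force: [0.7, 0.3, -4.8]
gripper_width: 0.0309
finger_force: 60.7
```

play_rows:
  rows:
    - [[0.13, 0, 0], 0, 0]
    - [[0.26, 0, 0], 0, 0]
    - [[0.4, 0, 0], 0, 0]
    - [[0.54, 0, 0], 0, 0]
    - [[0.66, 0, 0], 0, 0]

```text
t: 5.2
position: [0.5945, 0.1939, 0.3096]
eef_rot: [-2.218, -2.224, 0.002]
wrist_force: [0.2, -0.7, -5.6]
gripper_width: 0.031
finger_force: 60.7
```

```bash
python3 -c "
from h import *
go([.595,.315,.31],0)"
```

```text
t 5.2 pos [0.5945 0.1939 0.3096] yaw 0.1 q [ 0.32  0.41  0.41  1.57 -0.    1.88] w 0.031 F [ 0.2 -0.7 -5.6] -> shift [ 0.3027  0.002  -0.0011] turn (np.float64(0.001), np.float64(-1.499))
```

play_rows:
  rows:
    - [[0.1, 0, 0], 0, 0]
    - [[0.21, 0.002, 0], 0, 0]
    - [[0.28, 0.002, 0], 0, 0]
    - [[0.303, 0.002, 0.03], 0, 0]
    - [[0.303, 0.002, 0.12], 0, 0]

```text
t: 5.82
position: [0.5962, 0.314, 0.2621]
eef_rot: [2.218, 2.224, 0.003]
wrist_force: [1.1, -0.0, -5.8]
gripper_width: 0.0313
finger_force: 60.7
```

play_rows:
  rows:
    - [[0, 0, 0.1], 0, 0]
    - [[0, 0, 0.18], 0, 0]
    - [[0, 0, 0.23], 0, 0]
    - [[0, 0, 0.25], 0, 0]
    - [[0, 0, 0.25], 0, 0]

```text
t: 6.45
position: [0.5955, 0.3125, 0.1618]
eef_rot: [-2.22, -2.223, 0.002]
wrist_force: [-0.2, 0.0, -4.8]
gripper_width: 0.0311
finger_force: 60.6
```

Run:
```python
from h import *
from station import robot
go([.5955,.315,.1436],0)
for n in("top","side"):
    c=robot.capture(n);np.savez(f"pics/{n}1.npz",**{k:c[k] for k in("pixels","K","T")})
t,s=load("top1"),load("side1")
im=np.zeros((480,800,3),np.uint8)
im[:400,:400]=cv2.resize(t["pixels"][140:240,80:180],(400,400),interpolation=cv2.INTER_CUBIC)
im[:480,400:800]=cv2.resize(s["pixels"][70:190,187:287],(400,480),interpolation=cv2.INTER_CUBIC)
cv2.imwrite("pics/crop3.png",im[:,:,::-1])
```

```text
t 6.45 pos [0.5955 0.3125 0.1618] yaw 0.1 q [ 0.48  0.53  0.22  1.27 -0.    2.05] w 0.0311 F [-0.2  0.  -4.8] -> shift [0.0063 0.0001 0.0455] turn (np.float64(0.001), np.float64(-1.499))
```

View pics/crop3.png

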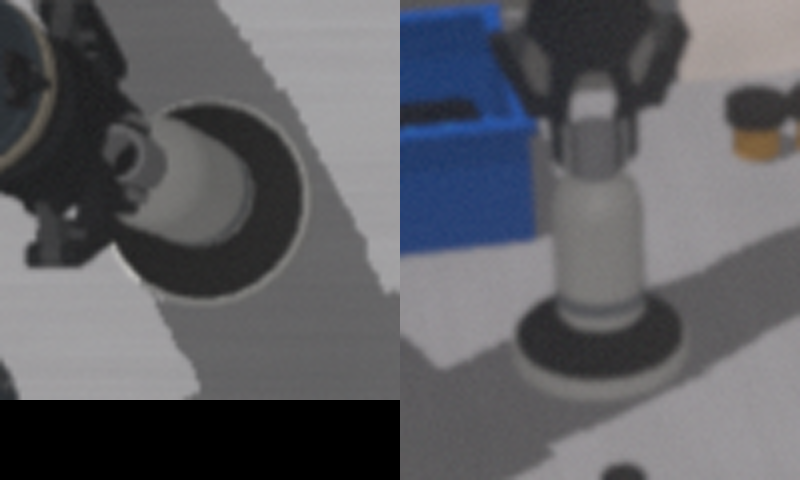

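The crop shows the cylinder hanging upright just above the pad, with its mouth at top (112,179) and its body centred on the pad in the side view. I'll lower it gently.

play_rows:
  rows:
    - [[0.005, 0, 0.015], 0, 0]
    - [[0.005, 0, 0.03], 0, 0]
    - [[0.005, 0, 0.038], 0, 0]
    - [[0.005, 0, 0.042], 0, 0]
    - [[0.005, 0, 0.042], 0, 0]

```text
t: 7.18
position: [0.5957, 0.3151, 0.1454]
eef_rot: [2.22, 2.223, -0.0]
wrist_force: [0.8, 1.0, -5.5]
gripper_width: 0.0316
finger_force: 60.6
```

Run:
```python
from h import *
go([.5955,.315,.1436],0)
print(plane(load("top1"),(112,179.2),.183))
```

```text
t 7.17 pos [0.5957 0.3151 0.1454] yaw 0.1 q [ 0.49  0.54  0.2   1.23 -0.    2.06] w 0.0316 F [ 0.8  1.  -5.5] -> shift [-0.0002 -0.0005  0.0045] turn (np.float64(0.001), np.float64(-1.499))
[0.59380679 0.30184717 0.183     ]
```

play_rows:
  rows:
    - [[0, 0, 0.003], 0, 0]
    - [[0, 0, 0.006], 0, 0]
    - [[0, 0, 0.006], 0, 0]

```text
t: 7.55
position: [0.596, 0.3152, 0.1437]
eef_rot: [2.219, 2.223, 0.001]
wrist_force: [0.7, 0.7, 0.4]
gripper_width: 0.0314
finger_force: 61.1
```

play_rows:
  rows:
    - [[0, 0, 0], 0, 0.45]
    - [[0, 0, 0], 0, 0.6]
    - [[0, 0, 0], 0, 0.8]
    - [[0, 0, 0], 0, 1]
    - [[0, 0, 0], 0, 1]

```text
t: 8.18
position: [0.5958, 0.3151, 0.1431]
eef_rot: [2.22, 2.223, -0.0]
wrist_force: [0.8, -0.2, 0.2]
gripper_width: 0.086
finger_force: 0.0
```

play_rows:
  rows:
    - [[0, 0, -0.08], 0, 1]
    - [[0, 0, -0.2], 0, 1]
    - [[0, 0, -0.32], 0, 1]
    - [[-0.1, 0, -0.36], 0, 1]
    - [[-0.24, 0, -0.36], 0, 1]

```text
t: 8.8
position: [0.5965, 0.2194, 0.2886]
eef_rot: [2.216, 2.225, 0.004]
wrist_force: [-0.2, -0.3, 0.5]
gripper_width: 0.0856
finger_force: 0.0
```

play_rows:
  rows:
    - [[-0.15, -0.02, 0], 0, 1]
    - [[-0.3, -0.04, 0], 0, 1]
    - [[-0.45, -0.06, 0], 0, 1]
    - [[-0.6, -0.08, 0], 0, 1]
    - [[-0.6, -0.1, 0], 0, 1]

```text
t: 9.43
position: [0.5558, -0.0246, 0.2872]
eef_rot: [2.225, 2.217, -0.001]
wrist_force: [-0.5, 0.2, 0.6]
gripper_width: 0.0858
finger_force: 0.0
```

Run:
```python
from h import *
from station import robot
go([.552,-.037,.118],0)
for n in("top","side","wrist"):
    c=robot.capture(n);np.savez(f"pics/{n}2.npz",**{k:c[k] for k in("pixels","K","T")})
t,s,w=load("top2"),load("side2"),load("wrist2")
im=np.zeros((600,800,3),np.uint8)
im[:300,:300]=cv2.resize(t["pixels"][140:240,80:180],(300,300),interpolation=cv2.INTER_CUBIC)
im[300:600,:300]=cv2.resize(s["pixels"][80:180,187:287],(300,300),interpolation=cv2.INTER_CUBIC)
im[:375,300:800]=cv2.resize(w["pixels"],(500,375),interpolation=cv2.INTER_AREA)
cv2.imwrite("pics/crop4.png",im[:,:,::-1])
```

```text
t 9.43 pos [ 0.5558 -0.0246  0.2872] yaw -0.2 q [-0.04  0.28  0.16  1.45 -0.    1.53] w 0.0858 F [-0.5  0.2  0.6] -> shift [-0.0307 -0.0094  0.4231] turn (np.float64(-0.002), np.float64(1.498))
```

View pics/crop4.png

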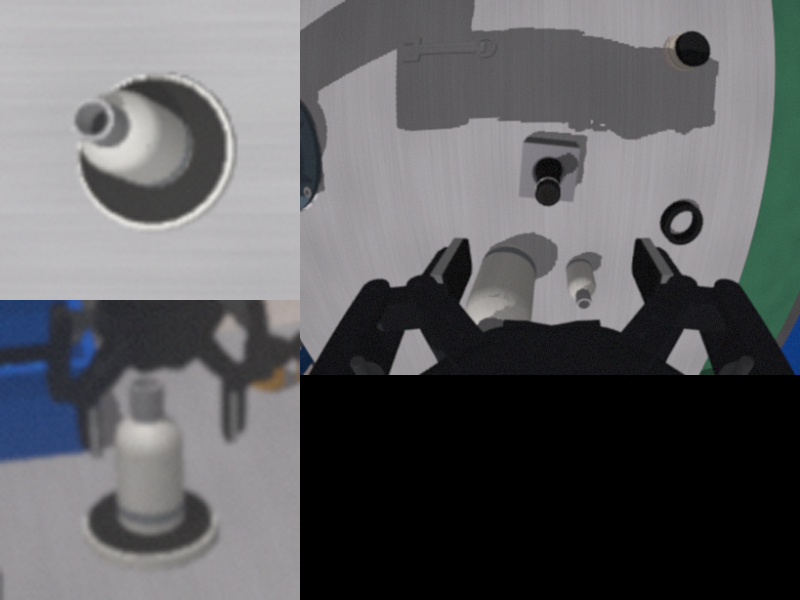

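The crop shows the cylinder standing on the pad, with its mouth at top (111.3,180.3) and side (236.3,107.7). In the wrist picture the torch tail is at about (254,196).

Run:
```python
from h import *
print(tri(load("top2"),(111.3,180.3),load("side2"),(236.3,107.7)))
print(fplane(load("wrist2"),(254,196),.148), fplane(load("wrist2"),(253,178),.062))
go([.552,-.037,.118],0)
```

```text
(array([0.59685986, 0.30989732, 0.16465211]), np.float64(0.004502632981954864))
[ 0.55180873 -0.03238526  0.148     ] [ 0.54954441 -0.03669576  0.062     ]
t 9.57 pos [ 0.5562 -0.0206  0.2874] yaw 0.1 q [-0.04  0.28  0.16  1.45  0.    1.53] w 0.0853 F [ 0.7 -0.4 -0.7] -> shift [-0.0412 -0.0106  0.4234] turn (np.float64(0.001), np.float64(-1.499))
```

play_rows:
  rows:
    - [[-0.036, -0.011, 0.1], 0, 1]
    - [[-0.036, -0.011, 0.22], 0, 1]
    - [[-0.036, -0.011, 0.33], 0, 1]
    - [[-0.036, -0.011, 0.42], 0, 1]
    - [[-0.036, -0.011, 0.42], 0, 1]

```text
t: 10.2
position: [0.5505, -0.0337, 0.1168]
eef_rot: [-2.214, -2.223, 0.005]
wrist_force: [0.5, 0.6, -0.0]
gripper_width: 0.0855
finger_force: 0.0
```

play_rows:
  rows:
    - [[0, 0, 0], 0, 0.3]
    - [[0, 0, 0], 0, 0.2]
    - [[0, 0, 0], 0, 0.1]
    - [[0, 0, 0], 0, 0]
    - [[0, 0, 0], 0, 0]

```text
t: 10.82
position: [0.5524, -0.0354, 0.1203]
eef_rot: [2.219, 2.222, 0.002]
wrist_force: [-0.8, -0.5, 5.5]
gripper_width: 0.0245
finger_force: 58.7
```

play_rows:
  rows:
    - [[0, 0, -0.04], 0, 0]
    - [[0, 0, -0.09], 0, 0]
    - [[0, 0, -0.14], 0, 0]
    - [[0, 0, -0.19], 0, 0]
    - [[0, 0, -0.19], 0, 0]

```text
t: 11.45
position: [0.5528, -0.0355, 0.1966]
eef_rot: [2.218, 2.221, 0.003]
wrist_force: [-0.1, 0.1, -1.7]
gripper_width: 0.0246
finger_force: 59.1
```

```bash
python3 -c "
from h import *
go([.552,.040,.148],0)"
```

```text
t 11.45 pos [ 0.5528 -0.0355  0.1966] yaw 0.1 q [-0.06  0.3  -0.04  1.22 -0.    1.51] w 0.0246 F [-0.1  0.1 -1.7] -> shift [ 0.1888 -0.0021  0.1214] turn (np.float64(0.001), np.float64(-1.499))
```

play_rows:
  rows:
    - [[0.08, 0, 0], 0, 0]
    - [[0.16, 0, 0], 0, 0]
    - [[0.2, 0, 0], 0, 0]
    - [[0.2, 0, 0.08], 0, 0]
    - [[0.2, 0, 0.155], 0, 0]

```text
t: 12.08
position: [0.5517, 0.0447, 0.132]
eef_rot: [2.219, 2.224, -0.0]
wrist_force: [0.4, -0.4, -1.7]
gripper_width: 0.0249
finger_force: 59.1
```

play_rows:
  rows:
    - [[-0.03, 0, 0], 0, 0]
    - [[-0.06, 0, 0], 0, 0]
    - [[-0.08, 0, 0], 0, 0]
    - [[-0.1, 0, 0], 0, 0]
    - [[-0.12, 0, 0], 0, 0]

```text
t: 12.7
position: [0.5527, -0.0031, 0.1348]
eef_rot: [-2.219, -2.223, -0.006]
wrist_force: [-1.0, 7.7, 1.2]
gripper_width: 0.0248
finger_force: 59.5
```

```bash
python3 -c "
from h import *
go([.552,-.057,.1345],0)"
```

```text
t 12.7 pos [ 0.5527 -0.0031  0.1348] yaw 0.1 q [-0.01  0.34 -0.15  1.08  0.    1.56] w 0.0248 F [-1.   7.7  1.2] -> shift [-0.1347 -0.0021  0.0003] turn (np.float64(0.001), np.float64(-1.499))
```

play_rows:
  rows:
    - [[-0.03, 0, 0], 0, 0]
    - [[-0.06, 0, 0], 0, 0]
    - [[-0.09, 0, 0], 0, 0]
    - [[-0.115, 0, 0], 0, 0]
    - [[-0.135, 0, 0], 0, 0]

```text
t: 13.32
position: [0.5528, -0.0575, 0.1347]
eef_rot: [2.22, 2.223, 0.005]
wrist_force: [-0.3, 6.5, -0.4]
gripper_width: 0.0245
finger_force: 58.7
```

Run:
```python
from h import *
from station import robot
go([.552,-.057,.1345],0)
for n in("top","side","wrist"):
    c=robot.capture(n);np.savez(f"pics/{n}3.npz",**{k:c[k] for k in("pixels","K","T")})
t,s,w=load("top3"),load("side3"),load("wrist3")
im=np.zeros((600,800,3),np.uint8)
im[:300,:300]=cv2.resize(t["pixels"][155:255,225:325],(300,300),interpolation=cv2.INTER_CUBIC)
im[300:600,:300]=cv2.resize(s["pixels"][160:260,187:287],(300,300),interpolation=cv2.INTER_CUBIC)
im[:375,300:800]=cv2.resize(w["pixels"],(500,375),interpolation=cv2.INTER_AREA)
cv2.imwrite("pics/crop5.png",im[:,:,::-1])
```

```text
t 13.32 pos [ 0.5528 -0.0575  0.1347] yaw 0.1 q [-0.1   0.34 -0.15  1.08  0.    1.46] w 0.0245 F [-0.3  6.5 -0.4] -> shift [ 0.0013 -0.0021  0.0004] turn (np.float64(0.001), np.float64(-1.499))
```

View pics/crop5.png

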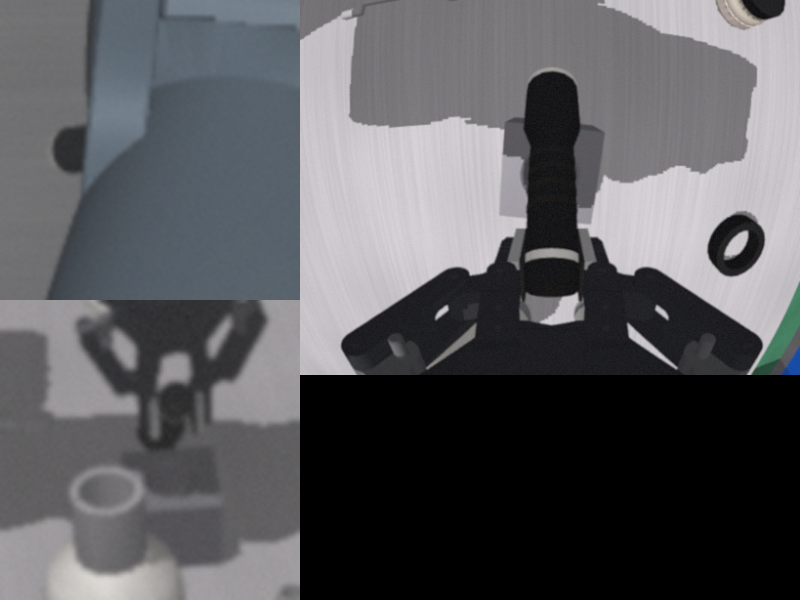

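The wrist view shows the torch slanted in the grip: lens rim upper edge at about (259,70), tail face lower edge at about (257,304), lens toward +y. I'll compute the slant from those two bearings and the pivot.

Run:
```python
from h import *
from scipy.optimize import least_squares
w=load("wrist3");P=np.array([-.0575,.1347+.008])
print("cam",w["T"][:3,3])
def brg(p,):
    o,d=fray(w,p);return o[1:],d[1:]/np.linalg.norm(d[1:]),d
A=brg((259,69));B=brg((257,304))
print(A[2],B[2])
def cor(th,a,r): # axial a from pivot toward lens, offset r upward normal
    return P+a*np.array([np.sin(th),-np.cos(th)])+r*np.array([np.cos(th),np.sin(th)])
cr=lambda X,q:(X-q[0])[0]*q[1][1]-(X-q[0])[1]*q[1][0]
for a in(.113,.116,.119,.122):
    r=least_squares(lambda v:cr(cor(v[0],a,.018),A)*1e3,[.8]);th=r.x[0]
    print(a,np.degrees(th),"tail resid mm lower/upper",[round(1e3*cr(cor(th,a-.14,k),B),1) for k in(-.013,.013)])
```

```text
cam [0.55217985 0.01843722 0.26681704]
[ 0.00738968  0.11463073 -0.99338069] [ 9.95607603e-05 -6.25298220e-01 -7.80385883e-01]
0.113 49.124365116755015 tail resid mm lower/upper [np.float64(9.1), np.float64(8.1)]
0.116 47.565127519484875 tail resid mm lower/upper [np.float64(6.4), np.float64(4.8)]
0.119 46.141060667153674 tail resid mm lower/upper [np.float64(3.7), np.float64(1.4)]
0.122 44.83215228397413 tail resid mm lower/upper [np.float64(1.0), np.float64(-1.9)]
```

play_rows:
  rows:
    - [[0, 0, -0.06], 0, 0]
    - [[0, 0, -0.16], 0, 0]
    - [[0, 0, -0.28], 0, 0]
    - [[0, 0, -0.38], 0, 0]
    - [[0, 0, -0.406], 0, 0]

```text
t: 14.1
position: [0.5528, -0.0579, 0.2985]
eef_rot: [2.217, 2.22, 0.003]
wrist_force: [-0.6, 0.6, -1.2]
gripper_width: 0.0246
finger_force: 59.2
```

play_rows:
  rows:
    - [[0.08, 0.02, 0], 0, 0]
    - [[0.18, 0.05, 0], 0, 0]
    - [[0.3, 0.08, 0], 0, 0]
    - [[0.4, 0.1, 0], 0, 0]
    - [[0.5, 0.109, 0], 0, 0]

```text
t: 14.72
position: [0.5953, 0.1438, 0.2943]
eef_rot: [-2.22, -2.223, 0.003]
wrist_force: [0.2, 0.3, -1.1]
gripper_width: 0.0247
finger_force: 59.1
```

play_rows:
  rows:
    - [[0.03, 0, 0], 0, 0]
    - [[0.06, 0, 0], 0, 0]
    - [[0.069, 0, 0], 0, 0]
    - [[0.069, 0, 0], 0, 0]
    - [[0.069, 0, 0], 0, 0]

```text
t: 15.35
position: [0.5952, 0.1695, 0.2956]
eef_rot: [2.22, 2.222, -0.0]
wrist_force: [-0.8, -0.2, -1.7]
gripper_width: 0.0247
finger_force: 59.2
```

Run:
```python
from h import *
from station import robot
go([.5965,.170,.297],0)
for n in("top","side","wrist"):
    c=robot.capture(n);np.savez(f"pics/{n}4.npz",**{k:c[k] for k in("pixels","K","T")})
t,s,w=load("top4"),load("side4"),load("wrist4")
im=np.zeros((600,800,3),np.uint8)
im[:300,:300]=cv2.resize(t["pixels"][140:240,80:180],(300,300),interpolation=cv2.INTER_CUBIC)
im[300:600,:300]=cv2.resize(s["pixels"][60:160,187:287],(300,300),interpolation=cv2.INTER_CUBIC)
im[:450,300:800]=cv2.resize(w["pixels"][:225,131:381],(500,450),interpolation=cv2.INTER_CUBIC)
cv2.imwrite("pics/crop6.png",im[:,:,::-1])
```

```text
t 15.35 pos [0.5952 0.1695 0.2956] yaw 0.0 q [ 0.28  0.4   0.35  1.53 -0.    1.85] w 0.0247 F [-0.8 -0.2 -1.7] -> shift [ 0.0012  0.0032 -0.0034] turn (np.float64(0.0), np.float64(-1.5))
```

View pics/crop6.png

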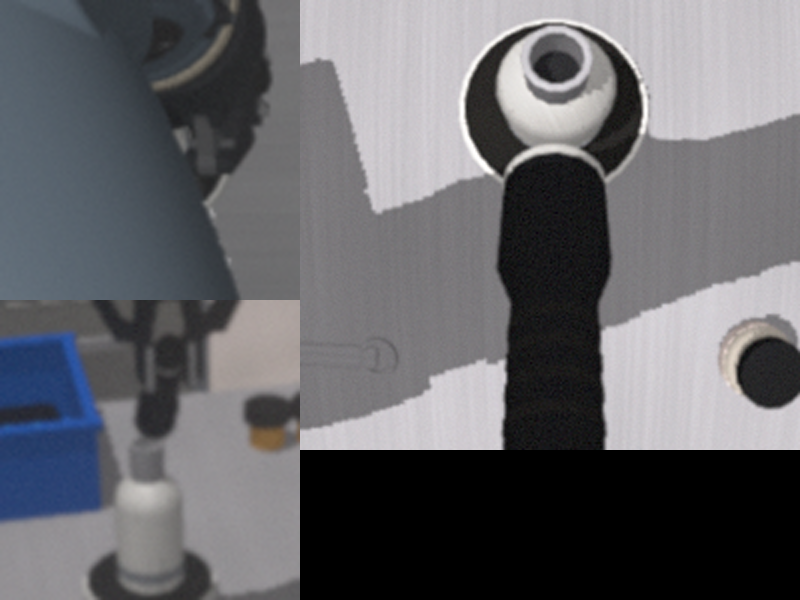

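In the wrist view the mouth bore centre is at about (259.5,31) and the lens rim upper edge at (259,73.5), with the torch axis running in line. Nothing touches. Now I check aim and distance numerically.

Run:
```python
from h import *
from scipy.optimize import least_squares
w=load("wrist4");from station import robot
p=robot.get_state()["position"];print(p)
M=fplane(w,(259.5,31),.165);print("mouth wrist",M, "pad edge span",fplane(w,((460-300)/2+131,53),.02),fplane(w,((648-300)/2+131,53),.02))
print("pad far edge",fplane(w,(259,10),.02))
print("side/top mouth check px",proj(load("top2"),M),proj(load("side2"),M))
P=np.array([p[1],p[2]+.008]);o,d=fray(w,(259,73.5));o=o[1:];d=d[1:]
for a in(.118,.1205,.122):
    def cor(th,b,r):return P+b*np.array([np.sin(th),-np.cos(th)])+r*np.array([np.cos(th),np.sin(th)])
    f=lambda v:[((cor(v[0],a,.018)-o)[0]*d[1]-(cor(v[0],a,.018)-o)[1]*d[0])*1e3]
    th=least_squares(f,[.8]).x[0];L=cor(th,a,0);v=M[1:]-L;ax=np.array([np.sin(th),-np.cos(th)])
    print(a,np.degrees(th).round(1),"lens",L,"along",v@ax,"perp up",v@np.array([np.cos(th),np.sin(th)]))
    print("  lens x",[ (fray(w,(q,73.5))[0]+fray(w,(q,73.5))[1]*((L[1]-w["T"][2,3])/fray(w,(q,73.5))[1][2]))[0].round(4) for q in(259,)])
```

```text
[0.59524112 0.16980506 0.29564687]
mouth wrist [0.59647876 0.31133272 0.165     ] pad edge span [0.5318895  0.31720555 0.02      ] [0.65886508 0.31727261 0.02      ]
pad far edge [0.59672077 0.37827978 0.02      ]
side/top mouth check px [110.64332791 179.39192547] [235.25591977 107.51692721]
0.118 44.9 lens [0.2531136  0.22007842] along 0.08010989896446441 perp up 0.0023455890685439296
  lens x [np.float64(0.5958)]
0.1205 43.8 lens [0.2532339  0.21669931] along 0.07752901340812168 perp up 0.006127291766737458
  lens x [np.float64(0.5958)]
0.122 43.2 lens [0.25331184 0.21470522] along 0.07595082971259706 perp up 0.008276646173611298
  lens x [np.float64(0.5958)]
```

Run:
```python
from h import *
from scipy.optimize import least_squares
from station import robot
s=load("side4");w=load("wrist4");g=cv2.cvtColor(s["pixels"],cv2.COLOR_RGB2GRAY)
for c in(237,238,239,240): print(c,g[97:112,c].tolist())
gw=cv2.cvtColor(w["pixels"],cv2.COLOR_RGB2GRAY);print("wrist col259",gw[66:82,259].tolist())
p=robot.get_state()["position"];P=np.array([p[1],p[2]+.008])
def side(X): return proj(s,[.5955,X[0],X[1]])[1]
o,d=fray(w,(259,73.));o=o[1:];d=d[1:]
cor=lambda th,b,r:P+b*np.array([np.sin(th),-np.cos(th)])+r*np.array([np.cos(th),np.sin(th)])
for v0 in(104.5,105.5,106.5):
    def f(v):
        U=cor(v[0],v[1],.018)-o;return[(U[0]*d[1]-U[1]*d[0])*1e3,side(cor(v[0],v[1],-.018))-v0]
    r=least_squares(f,[.8,.12],x_scale=[.1,.01]).x;print(v0,np.degrees(r[0]),r[1])
M=[.5965,.3113,.165];print("side mouth proj",proj(s,M))
```

```text
237 [41, 42, 44, 40, 45, 45, 42, 47, 63, 83, 103, 112, 116, 109, 100]
238 [46, 48, 46, 44, 44, 43, 44, 44, 60, 83, 103, 115, 119, 109, 97]
239 [44, 45, 44, 44, 44, 44, 45, 47, 61, 86, 108, 116, 114, 102, 95]
240 [43, 43, 45, 47, 44, 46, 44, 51, 67, 96, 116, 120, 111, 102, 96]
wrist col259 [186, 179, 166, 153, 142, 155, 195, 217, 217, 193, 106, 34, 28, 23, 31, 18]
104.5 45.53432816447931 0.1171587975542187
105.5 44.54799726195911 0.1193392311799246
106.5 43.596831965894516 0.12157294795156805
side mouth proj [235.2656349  107.52152571]
```

Run:
```python
from h import *
from scipy.optimize import least_squares
from station import robot
s=load("side4");w=load("wrist4");p=robot.get_state()["position"];P=np.array([p[1],p[2]+.008])
cor=lambda th,b,r:P+b*np.array([np.sin(th),-np.cos(th)])+r*np.array([np.cos(th),np.sin(th)])
# same-camera mouth heights: top+wrist, side+wrist
for pw in(71.3,72.3):
  o,d=fray(w,(259,pw));o=o[1:];d=d[1:]
  for v0 in(105.7,106.6):
    def f(v):
        U=cor(v[0],v[1],.018)-o;return[(U[0]*d[1]-U[1]*d[0])*1e3,proj(s,[.5955,*cor(v[0],v[1],-.018)])[1]-v0]
    th,a=least_squares(f,[.8,.12],x_scale=[.1,.01]).x
    for y in(.3113,.3135):
        v=np.array([y,.165])-cor(th,a,0)
        print(pw,v0,y,np.degrees(th).round(1),a.round(4),"along",(v@[np.sin(th),-np.cos(th)]).round(4),"perp up",(v@[np.cos(th),np.sin(th)]).round(4))
```

```text
71.3 105.7 0.3113 44.6 0.1211 along 0.077 perp up 0.0035
71.3 105.7 0.3135 44.6 0.1211 along 0.0785 perp up 0.005
71.3 106.6 0.3113 43.7 0.1231 along 0.0749 perp up 0.0064
71.3 106.6 0.3135 43.7 0.1231 along 0.0764 perp up 0.008
72.3 105.7 0.3113 44.4 0.1203 along 0.0777 perp up 0.0039
72.3 105.7 0.3135 44.4 0.1203 along 0.0793 perp up 0.0055
72.3 106.6 0.3113 43.6 0.1223 along 0.0756 perp up 0.0068
72.3 106.6 0.3135 43.6 0.1223 along 0.0772 perp up 0.0084
```

play_rows:
  rows:
    - [[0.003, 0.001, -0.006], 0, 0]
    - [[0.005, 0.003, -0.0115], 0, 0]
    - [[0.005, 0.003, -0.0115], 0, 0]
    - [[0.005, 0.003, -0.0115], 0, 0]
    - [[0.005, 0.003, -0.0115], 0, 0]

```text
t: 16.12
position: [0.5963, 0.1723, 0.3]
eef_rot: [-2.22, -2.223, 0.0]
wrist_force: [-0.5, 1.1, -1.6]
gripper_width: 0.0245
finger_force: 59.2
```

Run:
```python
from h import *
from station import robot
go([.5965,.1716,.3002],0)
for n in("side","wrist"):
    c=robot.capture(n);np.savez(f"pics/{n}5.npz",**{k:c[k] for k in("pixels","K","T")})
s,w=load("side5"),load("wrist5")
gw=cv2.cvtColor(w["pixels"],cv2.COLOR_RGB2GRAY);print("wrist col259",gw[66:82,259].tolist())
b=[np.where(gw[r,200:320]<45)[0] for r in(85,100,150,200)];print([(x.min()+200,x.max()+200) for x in b])
im=np.zeros((500,800,3),np.uint8)
im[:300,:300]=cv2.resize(s["pixels"][60:160,187:287],(300,300),interpolation=cv2.INTER_CUBIC)
im[:450,300:800]=cv2.resize(w["pixels"][:225,131:381],(500,450),interpolation=cv2.INTER_CUBIC)
cv2.imwrite("pics/crop7.png",im[:,:,::-1])
```

```text
t 16.12 pos [0.5963 0.1723 0.3   ] yaw 0.1 q [ 0.28  0.4   0.37  1.54 -0.    1.85] w 0.0245 F [-0.5  1.1 -1.6] -> shift [-0.0018  0.0004 -0.0005] turn (np.float64(0.001), np.float64(-1.499))
wrist col259 [205, 201, 198, 188, 176, 175, 198, 219, 218, 192, 108, 35, 24, 23, 24, 22]
[(np.int64(227), np.int64(287)), (np.int64(233), np.int64(283)), (np.int64(237), np.int64(279)), (np.int64(234), np.int64(281))]
```

View pics/crop7.png

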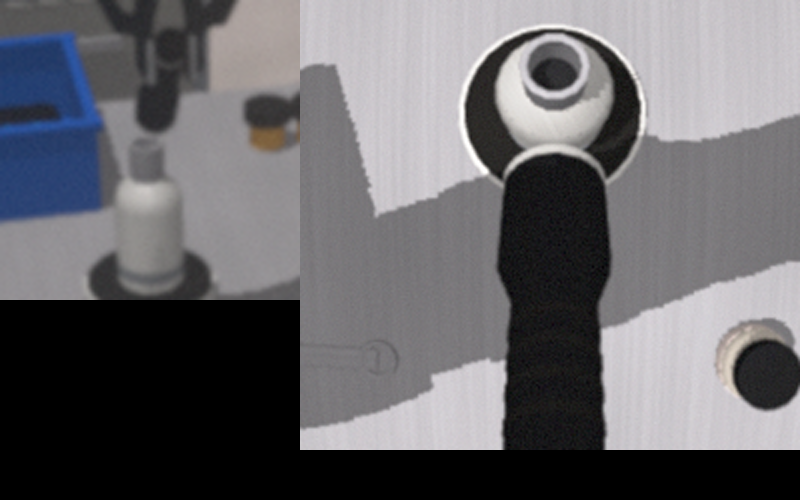

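The torch is in line with the mouth (axis at column 257.5, mouth at (259,34)), hasn't slipped and touches nothing. Handing in.

```bash
python3 -c "
from station import robot
print(robot.close_job())"
```

```text
the job is handed in; nothing more can be done
None
```

The job is handed in at about 16 s: the 145 mm cylinder stands on the pad, about 4 mm off centre, and the torch is held about 44° from vertical, lens about 8 cm from the mouth. The estimated aim error is a few millimetres, and neither the torch nor the bystanders were touched in the last views.

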